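# Unlock the sample tray and hold its loose ball over the light plate

### The job

Draw the black transport-lock knob of the grey cradle back to its end stop, then lift the aluminium sample tray out by its upright handle, keeping it level all the way so that the loose steel ball and the flat brass disc stay in their pockets. Bring the ball over the middle of the round light plate with the ball about 100 mm above the plate's top, and finish there while still holding the tray in the gripper, level and still: do not set it down or let go. Leave the petri dish, the jar and the brush where they are.

Things in the scene. Friction and masses are not known exactly. Their poses are not given: they have to be found in the camera images.
- dock: Grey painted cradle fixed to the bench (position and yaw vary): a 165 x 150 x 10 mm base on which the tray lies within a low fence (top 16 mm above the bench, about 2 mm play around the tray). Origin on the bench under the middle of the tray's seat; the base reaches from -47 to +118 mm in its x and +-75 mm in its y. Its z is up. The lock sits on its +x side, on the line y = 0.
- lock (a joint): Transport lock, a steel bolt 5 mm thick and 26 mm wide with a black knob, sliding along the cradle's +x, away from the tray. In m: 0 = fully locked, 0.030 = drawn back against the end stop. Starts between 0 and 0.006. Up to about 0.012 its tip lies 2.5 mm above the tray's +x edge and keeps the tray from being lifted. Friction about 3 N, no spring: it stays where it is left.
- lock_knob (a point): Grip point on the axis of the round upright black knob of the lock, 48.5 mm above the bench. The knob is 23 mm in diameter here, from 34.5 up to 62.5 mm above the bench (16 mm thick neck below); the bolt under it ends at 25.5 mm. Lies 62 mm + joint value from the cradle's origin along the cradle's x. An end-stop block 28 mm high stands at 111 to 118 mm.
- tray: Loose aluminium sample tray lying in the cradle, about 0.26 kg: a plate 76 mm (its x) by 130 mm (its y) by 8 mm thick, axes as the cradle's at the start. Origin at the centre of its underside, 10 mm above the bench at the start. In the middle stands a solid handle plate 12 mm thick (x) and 44 mm long (y), its top 72 mm above the tray's underside. Two round pockets 27 mm wide and 2.5 mm deep lie at y = +45 and -45 mm.
- tray_grip (a point): Point in the middle of the handle plate, 52 mm above the tray's underside (62 mm above the bench at the start): pinch it here across the 12 mm thickness (the tray's x).
- pocket_a (a point): Centre of the floor of the pocket at the tray's y = +45 mm, 5.5 mm above the tray's underside.
- pocket_b (a point): Centre of the floor of the pocket at the tray's y = -45 mm, 5.5 mm above the tray's underside.
- ball_center (a point): Centre of the loose polished steel ball, 22 mm in diameter, 44 g, lying in one of the two pockets (which one varies), free to roll a few mm in it.
- disc: Loose flat brass disc 22 mm in diameter and 8 mm high, 26 g, lying in the other pocket. Origin at the centre of its underside.
- plate: Round white light plate (lamp base) fixed to the bench, 130 mm in diameter and 30 mm high. Origin on the bench at its centre. It may be on the left or the right, the cradle being on the other side.
- plate_top (a point): Centre of the light plate's flat top, 30 mm above the bench.
- dish: Bystander: closed clear petri dish, 92 mm in diameter and 20 mm high, lying far out on the bench. Origin at the centre of its underside.
- jar: Bystander: amber glass jar, 44 mm in diameter and 70 mm high. Origin at the centre of its underside.
- brush: Bystander: small brush 160 mm long lying crosswise on the bench near the robot. Origin under its middle.
Mind the look-alikes: they are no part of the job. Several things have the shape of the tray; the one meant has the colours described above. Several things look just like the plate: the one meant starts farthest to the robot's left.

How it is judged (in metres and radians):
On the way, in this order (a step that is already met when the one before it is completed fails the run):
1. the lock is drawn back to its end stop while the tray still lies in the cradle (value of joint lock above 0.027 m and z of tray in the frame of dock below 0.016 m), for 0.2 s.
2. the tray is lifted clear of the cradle in the gripper, ball and disc in their pockets (z of tray in the frame of dock above 0.05 m and contact force between the fingers and tray above 1 N and (distance between ball_center and pocket_a below 0.0165 m or distance between ball_center and pocket_b below 0.0165 m) and (distance between disc and pocket_a below 0.008 m or distance between disc and pocket_b below 0.008 m)), for 0.2 s.
At the end, for the whole second after the job is handed in: Tray held by the gripper, touching nothing else on the bench, still (under 20 mm/s), level within 7 degrees; ball and disc in their pockets; ball's centre within 25 mm of the plate's axis and 70 to 135 mm above its top; lock still drawn back (over 24 mm) (value of joint lock above 0.024 m and horizontal distance between ball_center and plate_top below 0.025 m and z of ball_center in the frame of plate between 0.1 and 0.165 m and angle between tray's own z axis and vertical below 0.12 rad and (distance between ball_center and pocket_a below 0.0165 m or distance between ball_center and pocket_b below 0.0165 m) and (distance between disc and pocket_a below 0.008 m or distance between disc and pocket_b below 0.008 m) and linear speed of tray below 0.02 m/s and angular speed of tray below 0.1 rad/s and contact force between the fingers and tray above 1 N and contact force between tray and dock below 0.05 N and contact force between tray and plate below 0.05 N and contact force between tray and dish below 0.05 N and contact force between tray and jar below 0.05 N and contact force between tray and brush below 0.05 N); the arm keeps its last pose, push and grip.
It fails at once if the ball left its pocket (not (distance between ball_center and pocket_a below 0.0165 m or distance between ball_center and pocket_b below 0.0165 m)).
It fails at once if the disc left its pocket (not (distance between disc and pocket_a below 0.008 m or distance between disc and pocket_b below 0.008 m)).
It fails at once if the tray was tipped more than 20 degrees (angle between tray's own z axis and vertical above 0.35 rad).
It fails at once if the petri dish, the jar or the brush was moved by more than 30 mm (distance of any of dish, jar, brush from where it was at the start of the episode above 0.03 m).
It also fails if it takes over 64 s, if anything falls off the work surface, if the arm or the gripper's body presses on something with over 40 N, if the wrist force passes 120 N, or if a joint passes its speed limit or range.

### The arm

A 6-joint arm with a two-finger parallel gripper is mounted at the origin on the work surface. World frame = base frame: x ahead of the robot, y to its left, z up, the work surface at z = 0. Lengths are in mm, angles in rad, forces in N, time in s.
With the tool pointing down it reaches from about 300 to 875 mm from the base axis. Payload 4.2 kg.
Tool frame: the origin (TCP) lies on the centre line of the jaws, within the pads' length; the fingertips stand 25 mm ahead of it and the grasp point (between the pads) lies 6 mm ahead of it; y points along the fingers, z is the direction in which the jaws open and shut, and the axes are right-handed (so a half turn about y gives the same grasp; the last joint's range is limited). The gripper opens to 85 mm and grips with 20 to 120 N. Pads are 22 mm wide; open, the fingers measure 114 mm over their backs; the gripper's body (76 mm by 85 mm) begins 54 mm behind the grasp point. The pads swing forward as they close: fully open they stand 13 mm farther back than shut.
Start: joints at [1.087, 0.32, 1.565, -0, 1.257, -0.02], TCP at [257.229, 514.268, 256.338] pointing down, gripper open.
Joint ranges: [-3.11, 3.11], [-0.84, 2.01], [0.21, 2.61], [-1.34, 4.49], [0.05, 2.63], [-2.56, 2.56]. Speed limits (rad/s): [2.57, 2.57, 3.14, 3.14, 3.14, 3.14].

### API

Orientations are given as a 3x3 rotation matrix whose columns are the frame's x, y, z axes.
In Python, from station import env gives the robot as it stands. The module is installed in compiled form; this text tells all that it offers.
- The arm moves only by the tool servo_tool, never from a script. Its argument "plan" is a list that holds one entry, the list of rows, each a list of 4 numbers: the shift along the tool's x, y, z in m, then the turn about the tool's y in degrees. A call has 1 to 10 rows; each row is the pose to reach, as a shift and turn from the pose measured when the call began, along the tool's axes at that moment; what a row does not reach only later rows make up. A row lasts 1/12 s, in which the tool goes at most 41.7 mm and 7.16 degrees, less where a joint would pass 70% of its speed; a pose out of reach is approached as far as the arm can. A call with a gripper value outside its range is refused whole. "fingers" is the gripper's target within -1 to 1 (shut at 1, half-way at 0, fully open at -1), set as the call begins (left out, the last holds). The fingers move at their own pace and stop on an object; "force" is the grip in N (left out, the last holds). Time passes only in rows, so rows that repeat a pose let the fingers close. It gives the time, the measured TCP pose, the force and the opening at its end, in the units of the state.
- env.get_obs(): the state, without advancing time (a new reading comes with each control period).
- env.read_camera(name): name is "scene" or "side" or "wrist"; returns a dict with "color" (400x640x3 uint8, red, green, blue), "range_z" (400x640 float32, mm along the optical axis (not along the pixel's ray), 0 where there is no reading), "fx", "fy", "cx", "cy" (pixels), "world_from_camera" (4x4, takes a point from camera to world coordinates). Camera axes: x right, y up, looking along -z (the intrinsics and any distortion apply to the point x, -y, -z); pixel columns grow to the right and rows downward; lengths in mm; the calibration is good to about 2 mm. A picture is of the moment at which its call begins.
- env.hand_in(): hands the job in, once; it reports no verdict.
The state is a dict: "t": time; "joint_pos": joint angles; "qd": joint speeds; "joint_torque": joint torques, N m; "ee_pos": TCP position; "orientation": TCP orientation; "wrist_force": force on the tool from outside, world axes, zero at the start; "wrist_torque": the same for the moment, N m; "gripper_width": finger opening in mm.
Only numpy, scipy, OpenCV 4.12 (cv2) and the standard library are available. Lean on these libraries where they do the work, as an engineer would, in place of code of your own. Each camera call takes 0.05 s, during which the arm holds its last target. There are 200 camera calls.

## Working session

There is one attempt and no reset: what is moved stays moved. The work goes in short steps, Python scripts to look and compute and a tool call to move; the robot and the scene stay as the last step left them, time stands still between calls to the robot, and variables do not carry over. Pictures are saved under pics/ and viewed, about 8 in all and at most 12, crops included, and the job is handed in when it is done.

Besides the shell and the picture viewer there is one more tool, called as name([rows], argument=value, ...), one row to a line, values as JSON. servo_tool: Moves the arm, as the interface text tells. Its arguments: {"type":"object","properties":{"plan":{"type":"array"},"fingers":{"type":"number"},"force":{"type":"number"}},"required":["plan"]}

```bash
mkdir -p pics; cat > h.py <<'E'
import numpy as np, cv2
from station import env
def cam(n):
    d=env.read_camera(n); d['bgr']=cv2.cvtColor(d['color'],cv2.COLOR_RGB2BGR); return d
def pts(d):
    """world xyz for each pixel from depth"""
    v,u=np.mgrid[:400,:640]; z=d['range_z']
    p=np.stack([(u-d['cx'])/d['fx']*z,-(v-d['cy'])/d['fy']*z,-z,np.ones_like(z)],-1)
    return (p@np.array(d['world_from_camera']).T)[...,:3]
def ray(d,u,v,h):
    T=np.array(d['world_from_camera']); r=T[:3,:3]@[(u-d['cx'])/d['fx'],-(v-d['cy'])/d['fy'],-1]
    o=T[:3,3]; return o+r*(h-o[2])/r[2]
E
python3 - <<'E'
from h import *
for n in ('scene','side'):
    d=cam(n); cv2.imwrite(f'pics/{n}0.png',d['bgr']); print(n,np.round(d['world_from_camera'],2).tolist(),d['fx'],[k for k in d])
o=env.get_obs(); print(o)
E
```

```text
scene [[-0.54, -0.65, 0.54, 1066.39], [0.84, -0.42, 0.34, 231.65], [0.0, 0.63, 0.77, 739.81], [0.0, 0.0, 0.0, 1.0]] 455.8388021417929 ['color', 'range_z', 'fx', 'fy', 'cx', 'cy', 'world_from_camera', 'bgr']
side [[0.93, 0.16, -0.32, 326.32], [-0.36, 0.44, -0.82, -726.38], [0.01, 0.88, 0.47, 447.95], [0.0, 0.0, 0.0, 1.0]] 384.2549612147602 ['color', 'range_z', 'fx', 'fy', 'cx', 'cy', 'world_from_camera', 'bgr']
{'t': 0.1, 'joint_pos': array([ 1.08700775e+00,  3.20232987e-01,  1.56552620e+00, -5.22546587e-06,
        1.25740147e+00, -1.99678015e-02]), 'qd': array([ 0.00039679, -0.00089205, -0.00461886,  0.00173932, -0.00143214,
       -0.00012809]), 'joint_torque': array([ 1.68727233e-04, -4.16407871e+01, -2.34705466e+01,  4.03603406e-05,
        4.89930972e-03, -2.04503056e-05]), 'ee_pos': array([257.04737124, 513.92874963, 255.57539183]), 'orientation': array([[ 8.94350447e-01, -7.24935540e-04,  4.47366463e-01],
       [-4.47367049e-01, -1.39037140e-03,  8.94349367e-01],
       [-2.63401070e-05, -9.99998771e-01, -1.56779155e-03]]), 'wrist_force': array([0.02939856, 1.13129605, 0.36113802]), 'wrist_torque': array([-0.01615568,  0.05034407, -0.00881227]), 'gripper_width': 85.31821312443887}
```

View pics/scene0.png

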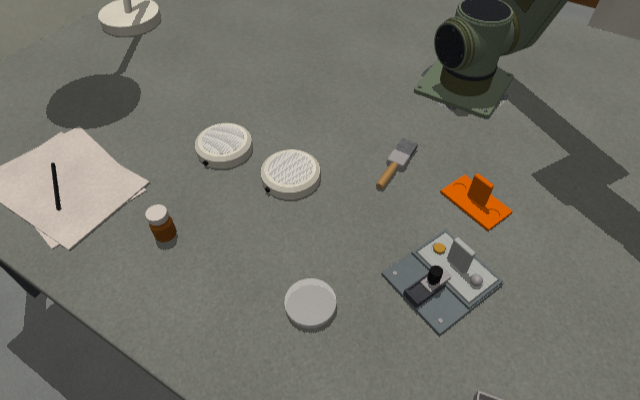

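View pics/side0.png

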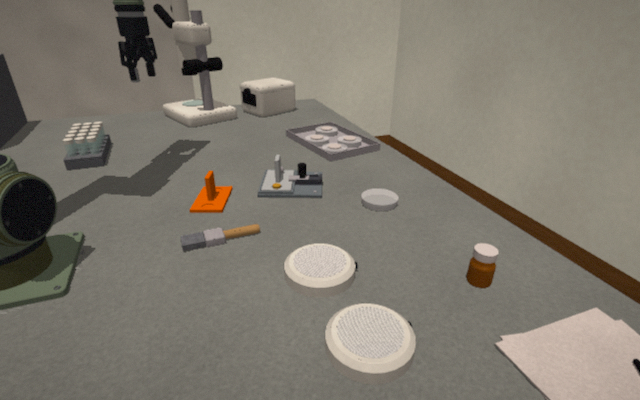

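Scene view: the tray candidates are the aluminium one in the grey cradle (460,262) and an orange look-alike (477,200). I take the aluminium one. The ball is at (476,280), the disc at (439,248) and the knob at (435,273). The plate candidates are (290,173) and (223,145), plus a lamp foot at (130,15). Image right is the robot's left, so I take (290,173), which is the farther one at (320,265) in the side view. Bystanders: dish (310,303), jar (160,223), brush (397,163).

```bash
python3 - <<'E'
from h import *
d=cam('scene'); P=pts(d)
for n,(u,v) in dict(plate=(290,173),plate2=(223,145),knob=(435,268),handle=(460,240),ball=(476,278),disc=(439,247),orange=(480,180),dish=(310,303),jar=(157,212),brush=(397,163)).items():
    print(n,np.round(P[v,u]))
# plate top: points at height 25-36 near
for u,v in ((290,173),(223,145)):
    c=P[v,u]; m=(np.abs(P[...,2]-30)<5)&(np.hypot(P[...,0]-c[0],P[...,1]-c[1])<90)&(d['range_z']>0)
    (x,y),r=cv2.minEnclosingCircle(P[m][:,:2].astype(np.float32)); print('plate',x,y,r,P[m].mean(0))
# white-ish bright mask contour for plate -> ellipse centre
c=P[262,460]
m=(np.hypot(P[...,0]-P[240,460,0],P[...,1]-P[240,460,1])<160)&(d['range_z']>0)
base=m&(P[...,2]>5)&(P[...,2]<25)&(d['color'].astype(int)[...,0]-d['color'].astype(int)[...,2]<40)
n,l,s,ce=cv2.connectedComponentsWithStats(base.astype(np.uint8)); k=1+np.argmax(s[1:,4])
q=P[l==k][:,:2].astype(np.float32); r=cv2.minAreaRect(q); print('dock',r,cv2.boxPoints(r))
for nm,c0 in (('handle',(460,240)),('knob',(435,268))):
    c=P[c0[1],c0[0]]; z=(74,86) if nm=='handle' else (56,66)
    m=(np.hypot(P[...,0]-c[0],P[...,1]-c[1])<40)&(P[...,2]>z[0])&(P[...,2]<z[1])
    q=P[m]; print(nm,m.sum(),q.mean(0),cv2.minAreaRect(q[:,:2].astype(np.float32)))
x,y=400,220; w,h=110,120
cv2.imwrite('pics/crop.png',cv2.resize(d['bgr'][y:y+h,x-30:x+w],None,fx=4,fy=4,interpolation=cv2.INTER_CUBIC))
E
```

```text
plate [ 541. -185.   30.]
plate2 [ 552. -362.   31.]
knob [611. 173.  59.]
handle [550. 189.  82.]
ball [576. 240.  37.]
disc [540. 158.  22.]
orange [382. 167.  70.]
dish [767.  16.  20.]
jar [ 786. -315.   69.]
brush [378. -11.  16.]
plate 528.3917236328125 -195.2547149658203 62.756465911865234 [ 530.41137872 -193.04204766   29.59208532]
plate 537.748779296875 -375.9350280761719 63.76191711425781 [ 539.41699202 -373.77892256   29.62040004]
dock ((589.1459350585938, 186.40679931640625), (150.64276123046875, 165.7556610107422), 69.0995101928711) [[484.85074 145.60779]
 [639.6999   86.47513]
 [693.44116 227.20581]
 [538.592   286.33847]]
handle 181 [557.83848987 200.19657463  79.88855952] ((556.9824829101562, 199.27699279785156), (43.41583251953125, 13.538370132446289), 70.22740936279297)
knob 138 [616.86012299 176.70417388  61.02678119] ((615.977783203125, 175.8667755126953), (22.367116928100586, 21.70636749267578), 33.86680221557617)
```

View pics/crop.png

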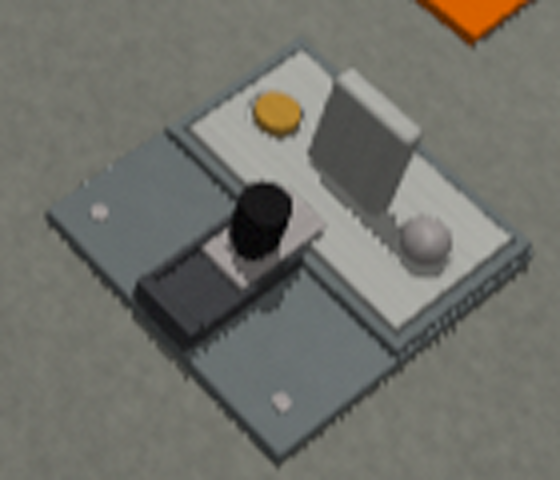

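The crop confirms it: aluminium tray with bare silver handle, ball in the +y pocket, disc in the −y pocket. The cradle's yaw is about −20.9°, its seat is at about (556,199) and the knob at about (616,176). Next I go above the knob with the jaws across the cradle's y.

servo_tool([
  [[0.02,0,-0.006,-0.5],[0.055,0,-0.017,-1.5],[0.095,0.0,-0.028,-2.5],[0.133,0.0,-0.04,-3.5],[0.171,0,-0.051,-4.5],[0.209,0.0,-0.062,-5.7],[0.247,0.0,-0.074,-5.7],[0.285,0.0,-0.085,-5.7],[0.323,0.0,-0.097,-5.7],[0.361,0.0,-0.108,-5.7]],
], fingers=-1, force=40)

```text
t: 0.98
ee_pos: [532.6, 254.1, 255.6]
orientation: [[0.934, -0.001, 0.356], [-0.356, -0.001, 0.934], [-0.001, -1.0, -0.002]]
wrist_force: [0.7, 0.8, 0.0]
gripper_width: 85.4
```

```bash
cat >> h.py <<'E'
def go(tx,ty,tz,ang):
    """shift in tool axes to world TCP target and turn so tool z has world angle ang (deg)"""
    o=env.get_obs(); R=np.array(o['orientation']); d=np.array([tx,ty,tz])-o['ee_pos']
    a=np.degrees(np.arctan2(R[1,2],R[0,2])); t=-(ang-a); t=(t+180)%360-180
    print('t',round(o['t'],2),'pos',np.round(o['ee_pos'],1),'ang',round(a,2),'down',np.round(R[:,1],3),'w',round(o['gripper_width'],1),'F',np.round(o['wrist_force'],1))
    print('shift m',np.round(R.T@d/1000,4),'turn',round(t,2))
E
python3 -c "
from h import *
go(616,176,200,69.1)"
```

```text
t 0.98 pos [532.6 254.1 255.6] ang 69.12 down [-0.001 -0.001 -1.   ] w 85.4 F [0.7 0.8 0. ]
shift m [ 0.1058  0.0556 -0.0432] turn 0.02
```

servo_tool([
  [[0.03,0.015,-0.012,0],[0.065,0.033,-0.026,0],[0.095,0.048,-0.038,0],[0.106,0.055,-0.043,0],[0.106,0.055,-0.043,0],[0.106,0.055,-0.043,0]],
])

```text
t: 1.48
ee_pos: [615.8, 176.0, 199.9]
orientation: [[0.934, -0.003, 0.358], [-0.358, -0.001, 0.934], [-0.003, -1.0, -0.002]]
wrist_force: [-0.4, 0.8, -1.0]
gripper_width: 85.5
```

```bash
python3 - <<'E'
from h import *
go(616,176,54.5,69.1)
d=cam('wrist'); P=pts(d); cv2.imwrite('pics/w1.png',d['bgr'])
ok=d['range_z']>0
m=ok&(P[...,2]>58)&(P[...,2]<67)&(np.hypot(P[...,0]-616,P[...,1]-176)<30)
print('knob',m.sum(),cv2.minEnclosingCircle(P[m][:,:2].astype(np.float32)))
m=ok&(P[...,2]>74)&(P[...,2]<88)&(np.hypot(P[...,0]-557,P[...,1]-199)<40)
if m.sum()>20: print('handle',m.sum(),cv2.minAreaRect(P[m][:,:2].astype(np.float32)))
E
```

```text
t 1.48 pos [615.8 176.  199.9] ang 69.05 down [-0.003 -0.001 -1.   ] w 85.5 F [-0.4  0.8 -1. ]
shift m [0.0006 0.1454 0.0003] turn -0.05
knob 564 ((614.1368408203125, 177.14906311035156), 11.466069221496582)
handle 1016 ((554.08154296875, 200.03919982910156), (43.52358627319336, 11.374574661254883), 68.98286437988281)
```

View pics/w1.png

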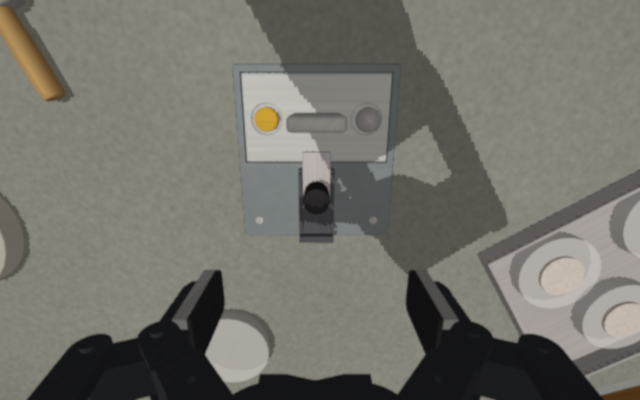

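The wrist view shows the knob (317,197), handle (317,122), disc (265,118) and ball (368,118). Both views agree to about 2 mm, so I descend and close on the knob.

servo_tool([
  [[-0.001,0.03,0,0],[-0.001,0.06,0,0],[-0.001,0.09,0,0],[-0.001,0.12,0,0],[-0.001,0.138,0,0],[-0.001,0.145,0,0],[-0.001,0.145,0,0],[-0.001,0.145,0,0]],
])

```text
t: 2.2
ee_pos: [614.8, 178.4, 57.4]
orientation: [[0.935, 0.0, 0.355], [-0.355, 0.0, 0.935], [0.0, -1.0, 0.0]]
wrist_force: [-0.8, -0.0, 0.4]
gripper_width: 85.5
```

servo_tool([
  [[0,0,0,0],[0,0,0,0],[0,0,0,0],[0,0,0,0],[0,0,0,0],[0,0,0,0],[0,0,0,0],[0,0,0,0],[0,0,0,0],[0,0,0,0]],
], fingers=1, force=30)

```text
t: 3.03
ee_pos: [614.7, 177.4, 58.2]
orientation: [[0.935, 0.0, 0.355], [-0.355, -0.001, 0.935], [0.001, -1.0, -0.001]]
wrist_force: [-2.4, -2.8, 5.8]
gripper_width: 22.3
```

servo_tool([
  [[0.003,0,0,0],[0.006,0,0,0],[0.009,0,0,0],[0.012,0,0,0],[0.015,0,0,0],[0.018,0,0,0],[0.021,0,0,0],[0.024,0,0,0],[0.026,0,0,0],[0.026,0,0,0]],
])

```text
t: 3.87
ee_pos: [639.7, 167.8, 58.2]
orientation: [[0.935, 0.001, 0.355], [-0.355, -0.002, 0.935], [0.001, -1.0, -0.001]]
wrist_force: [-2.1, -1.1, 3.0]
gripper_width: 22.0
```

servo_tool([
  [[0.001,0,0,0],[0.002,0,0,0],[0.003,0,0,0],[0.004,0,0,0],[0.004,0,0,0],[0.004,0,0,0]],
])

```text
t: 4.37
ee_pos: [640.8, 167.3, 58.2]
orientation: [[0.935, -0.005, 0.355], [-0.355, -0.001, 0.935], [-0.004, -1.0, -0.002]]
wrist_force: [-9.1, 2.6, 7.7]
gripper_width: 22.2
```

Resistance rose to about 9 N after 28 mm of travel, which matches the end stop. Release, go up and measure.

servo_tool([
  [[0.001,0,0,0],[0.001,0,0,0],[0.001,0,0,0],[0.001,0,0,0]],
])

```text
t: 4.7
ee_pos: [640.8, 167.4, 58.2]
orientation: [[0.935, -0.007, 0.356], [-0.356, -0.0, 0.935], [-0.007, -1.0, -0.003]]
wrist_force: [-6.3, 0.9, 5.3]
gripper_width: 22.0
```

servo_tool([
  [[0,0,0,0],[0,0,0,0],[0,0,0,0],[0,0,0,0],[0,0,0,0],[0,0,0,0]],
], fingers=-1)

```text
t: 5.2
ee_pos: [641.1, 167.3, 58.1]
orientation: [[0.935, -0.007, 0.356], [-0.356, 0.0, 0.935], [-0.006, -1.0, -0.002]]
wrist_force: [-0.5, 0.4, 0.3]
gripper_width: 84.9
```

servo_tool([
  [[0,-0.02,0,0],[0,-0.05,0,0],[0,-0.08,0,0],[-0.02,-0.11,0,7],[-0.05,-0.14,0,14],[-0.08,-0.14,0,21],[-0.1,-0.14,0,28],[-0.1,-0.14,0,35],[-0.1,-0.14,0,42],[-0.1,-0.14,0,49]],
])

```text
t: 6.03
ee_pos: [548.2, 203.2, 199.2]
orientation: [[0.34, -0.006, 0.941], [-0.941, 0.0, 0.34], [-0.002, -1.0, -0.005]]
wrist_force: [-0.2, -0.0, 0.3]
gripper_width: 85.6
```

```bash
python3 - <<'E'
from h import *
go(555.5,199.5,200,-20.9)
d=cam('scene'); P=pts(d); cv2.imwrite('pics/s2.png',d['bgr'])
m=(d['range_z']>0)&(P[...,2]>57)&(P[...,2]<67)&(np.hypot(P[...,0]-641,P[...,1]-167)<30)
print('knob',m.sum(),cv2.minAreaRect(P[m][:,:2].astype(np.float32)))
E
```

```text
t 6.03 pos [548.2 203.2 199.2] ang 19.86 down [-0.006  0.    -1.   ] w 85.6 F [-0.2 -0.   0.3]
shift m [ 0.0059 -0.0009  0.0056] turn 40.76
knob 144 ((641.9309692382812, 166.7766876220703), (21.278234481811523, 21.956026077270508), 25.884090423583984)
```

The knob moved 27.5 mm in the scene camera and now stands about 91 mm from the handle, so the lock is at its stop. Now I align with the handle.

servo_tool([
  [[0.002,0,0.002,7],[0.006,0,0.006,14],[0.006,0,0.006,21],[0.006,0,0.006,28],[0.006,0,0.006,35],[0.006,0,0.006,40.8],[0.006,0,0.006,40.8],[0.006,0,0.006,40.8],[0.006,0,0.006,40.8]],
])

```text
t: 6.83
ee_pos: [556.1, 199.4, 199.0]
orientation: [[-0.358, -0.006, 0.934], [-0.934, 0.0, -0.358], [0.002, -1.0, -0.005]]
wrist_force: [0.4, -0.1, -0.1]
gripper_width: 85.3
```

```bash
python3 - <<'E'
from h import *
go(555.5,199.5,68,-20.9)
d=cam('wrist'); P=pts(d); cv2.imwrite('pics/w2.png',d['bgr'])
m=(d['range_z']>0)&(P[...,2]>74)&(P[...,2]<90)&(np.hypot(P[...,0]-556,P[...,1]-199)<40)
if m.sum()>20: print('handle',m.sum(),cv2.minAreaRect(P[m][:,:2].astype(np.float32)))
E
```

```text
t 6.83 pos [556.1 199.4 199. ] ang -20.99 down [-0.006  0.    -1.   ] w 85.3 F [ 0.4 -0.1 -0.1]
shift m [-2.00e-04  1.31e-01  1.00e-04] turn -0.09
handle 837 ((554.7340087890625, 200.76914978027344), (43.75144577026367, 11.888310432434082), 69.34779357910156)
```

View pics/w2.png

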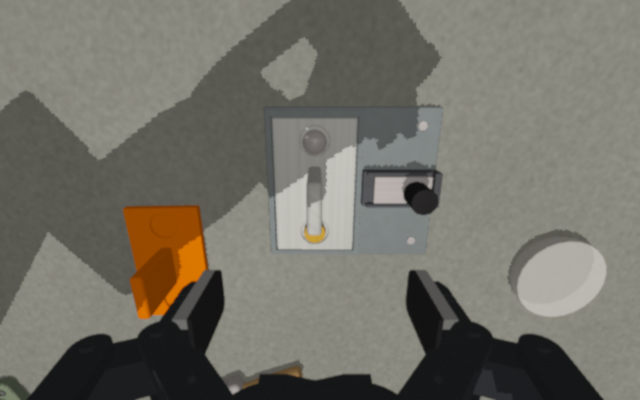

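The wrist view shows the handle (315,200) centred between the jaws, the ball (314,140), the disc (315,232) and the knob drawn back (420,197). Descend and grip gently.

servo_tool([
  [[0,0.03,0,0],[0,0.06,0,0],[0,0.085,0,0],[0,0.105,0,0],[0,0.12,0,0],[0,0.13,0,0],[0,0.132,0,0],[0,0.132,0,0],[0,0.132,0,0]],
])

```text
t: 7.63
ee_pos: [556.0, 199.7, 67.9]
orientation: [[-0.358, -0.004, 0.934], [-0.934, 0.001, -0.358], [0.001, -1.0, -0.004]]
wrist_force: [0.7, 0.2, -0.1]
gripper_width: 85.7
```

servo_tool([
  [[0,0,0,0],[0,0,0,0],[0,0,0,0],[0,0,0,0]],
], fingers=0.3)

```text
t: 7.97
ee_pos: [556.3, 199.7, 68.5]
orientation: [[-0.358, -0.003, 0.934], [-0.934, 0.001, -0.358], [0.0, -1.0, -0.003]]
wrist_force: [0.2, -0.4, -0.4]
gripper_width: 38.9
```

servo_tool([
  [[0,0,0,0],[0,0,0,0],[0,0,0,0]],
], fingers=0.55)

```text
t: 8.22
ee_pos: [556.3, 199.7, 68.6]
orientation: [[-0.358, -0.003, 0.934], [-0.934, 0.001, -0.358], [-0.0, -1.0, -0.003]]
wrist_force: [-0.8, 0.3, -0.3]
gripper_width: 19.0
```

servo_tool([
  [[0,0,0,0],[0,0,0,0],[0,0,0,0],[0,0,0,0],[0,0,0,0],[0,0,0,0],[0,0,0,0]],
], fingers=1, force=30)

```text
t: 8.8
ee_pos: [556.1, 199.7, 68.6]
orientation: [[-0.358, -0.003, 0.934], [-0.934, 0.001, -0.358], [0.0, -1.0, -0.004]]
wrist_force: [-1.3, 0.3, 2.3]
gripper_width: 11.8
```

servo_tool([
  [[0,0,0,0],[0,0,0,0],[0,-0.001,0,0],[0,-0.003,0,0],[0,-0.005,0,0],[0,-0.007,0,0],[0,-0.009,0,0],[0,-0.01,0,0],[0,-0.01,0,0],[0,-0.01,0,0]],
], force=60)

```text
t: 9.63
ee_pos: [556.1, 199.7, 78.6]
orientation: [[-0.358, -0.003, 0.934], [-0.934, 0.001, -0.358], [0.0, -1.0, -0.003]]
wrist_force: [0.3, -0.4, -2.9]
gripper_width: 11.0
```

```bash
python3 - <<'E'
from h import *
go(556,199.7,172,-20.9)
d=cam('scene'); cv2.imwrite('pics/s3.png',cv2.resize(d['bgr'][150:350,360:560],None,fx=3,fy=3,interpolation=cv2.INTER_CUBIC))
E
```

```text
t 9.63 pos [556.1 199.7  78.6] ang -21.0 down [-0.003  0.001 -1.   ] w 11.0 F [ 0.3 -0.4 -2.9]
shift m [ 0.0001 -0.0934 -0.0004] turn -0.1
```

View pics/s3.png

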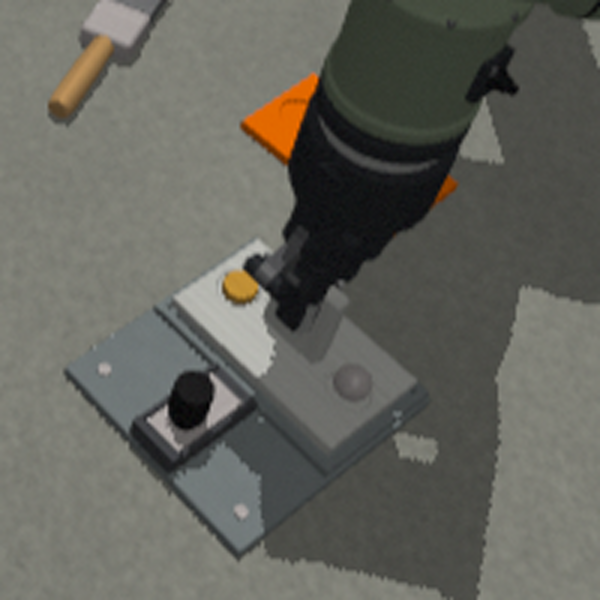

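The tray is up level, at about 3 N, with the disc and ball in their pockets. I continue slowly, ramping up and down.

servo_tool([
  [[0,-0.001,0,0],[0,-0.004,0,0],[0,-0.009,0,0],[0,-0.015,0,0],[0,-0.022,0,0],[0,-0.029,0,0],[0,-0.035,0,0],[0,-0.04,0,0],[0,-0.043,0,0],[0,-0.044,0,0]],
])

```text
t: 10.52
ee_pos: [556.5, 199.8, 123.4]
orientation: [[-0.358, -0.002, 0.934], [-0.934, 0.001, -0.358], [-0.001, -1.0, -0.003]]
wrist_force: [0.5, -0.4, -4.2]
gripper_width: 11.4
```

servo_tool([
  [[0,-0.001,0,0],[0,-0.004,0,0],[0,-0.01,0,0],[0,-0.017,0,0],[0,-0.024,0,0],[0,-0.031,0,0],[0,-0.038,0,0],[0,-0.044,0,0],[0,-0.048,0,0],[0,-0.049,0,0]],
])

```text
t: 11.35
ee_pos: [557.0, 199.8, 173.5]
orientation: [[-0.358, -0.001, 0.934], [-0.934, 0.002, -0.358], [-0.002, -1.0, -0.001]]
wrist_force: [-0.1, -0.0, -3.8]
gripper_width: 11.2
```

```bash
python3 - <<'E'
from h import *
px,py=528.7,-194.5
go(px-45*.358,py-45*.934,172,-21)
E
```

```text
t 11.35 pos [557.  199.8 173.5] ang -21.0 down [-0.001  0.002 -1.   ] w 11.2 F [-0.1 -0.  -3.8]
shift m [0.4233 0.0006 0.1149] turn 0.0
```

servo_tool([
  [[0.003,0,0.001,0],[0.009,0,0.002,0],[0.018,0,0.005,0],[0.03,0,0.008,0],[0.043,0,0.0115,0],[0.055,0,0.015,0],[0.067,0,0.018,0],[0.077,0,0.021,0],[0.082,0,0.022,0],[0.085,0,0.023,0]],
])

```text
t: 12.18
ee_pos: [547.9, 111.1, 173.4]
orientation: [[-0.36, -0.001, 0.933], [-0.933, 0.002, -0.36], [-0.002, -1.0, -0.001]]
wrist_force: [0.2, 0.0, -2.7]
gripper_width: 11.2
```

servo_tool([
  [[0.003,0,0.001,0],[0.009,0,0.002,0],[0.018,0,0.005,0],[0.03,0,0.008,0],[0.043,0,0.0115,0],[0.055,0,0.015,0],[0.067,0,0.018,0],[0.077,0,0.021,0],[0.082,0,0.022,0],[0.085,0,0.023,0]],
])

```text
t: 13.02
ee_pos: [538.6, 22.4, 173.2]
orientation: [[-0.361, -0.001, 0.933], [-0.933, 0.002, -0.361], [-0.002, -1.0, -0.001]]
wrist_force: [-0.1, -0.3, -3.1]
gripper_width: 11.4
```

servo_tool([
  [[0.003,0,0.001,0],[0.009,0,0.002,0],[0.018,0,0.005,0],[0.03,0,0.008,0],[0.043,0,0.0115,0],[0.055,0,0.015,0],[0.067,0,0.018,0],[0.077,0,0.021,0],[0.082,0,0.022,0],[0.085,0,0.023,0]],
])

```text
t: 13.85
ee_pos: [529.2, -66.2, 173.0]
orientation: [[-0.362, -0.001, 0.932], [-0.932, 0.002, -0.362], [-0.002, -1.0, -0.002]]
wrist_force: [0.3, 0.2, -2.9]
gripper_width: 11.3
```

servo_tool([
  [[0.003,0,0.001,0],[0.009,0,0.002,0],[0.018,0,0.005,0],[0.03,0,0.008,0],[0.043,0,0.0115,0],[0.055,0,0.015,0],[0.067,0,0.018,0],[0.077,0,0.021,0],[0.082,0,0.022,0],[0.085,0,0.023,0]],
])

```text
t: 14.68
ee_pos: [519.7, -154.9, 172.8]
orientation: [[-0.363, -0.001, 0.932], [-0.932, 0.002, -0.363], [-0.002, -1.0, -0.002]]
wrist_force: [-0.5, -0.2, -3.3]
gripper_width: 11.2
```

```bash
python3 - <<'E'
from h import *
px,py=528.7,-194.5
go(px-45*.358,py-45*.934,172,-21)
E
```

```text
t 14.68 pos [ 519.7 -154.9  172.8] ang -21.3 down [-0.001  0.002 -1.   ] w 11.2 F [-0.5 -0.2 -3.3]
shift m [0.0787 0.0006 0.0231] turn -0.3
```

servo_tool([
  [[0.003,0,0.001,0],[0.009,0,0.002,0],[0.018,0,0.005,0],[0.03,0,0.008,0],[0.042,0,0.0115,0],[0.054,0,0.015,0],[0.065,0,0.018,0],[0.073,0,0.021,0],[0.077,0,0.022,0],[0.078,0,0.023,0]],
])

```text
t: 15.52
ee_pos: [512.6, -236.9, 172.5]
orientation: [[-0.364, -0.001, 0.931], [-0.931, 0.003, -0.364], [-0.002, -1.0, -0.002]]
wrist_force: [-0.7, -0.1, -3.1]
gripper_width: 11.2
```

servo_tool([
  [[0,0,0,0],[0,0,0,0],[0,0,0,0],[0,0,0,0],[0,0,0,0],[0,0,0,0]],
])

```text
t: 16.02
ee_pos: [512.6, -236.6, 172.6]
orientation: [[-0.364, -0.001, 0.931], [-0.931, 0.003, -0.364], [-0.002, -1.0, -0.002]]
wrist_force: [0.3, 0.7, -2.7]
gripper_width: 11.5
```

```bash
python3 - <<'E'
from h import *
go(512.6,-236.5,172,-21)
d=cam('scene'); P=pts(d); cv2.imwrite('pics/s4.png',d['bgr'])
ok=d['range_z']>0; C=d['color'].astype(int)
o=env.get_obs()['ee_pos']
# tray plate top ~ tray z+8
m=ok&(P[...,2]>112)&(P[...,2]<127)&(np.hypot(P[...,0]-o[0],P[...,1]-o[1])<85)&(np.ptp(C,-1)<40)
q=P[m]; A=np.c_[q[:,:2],np.ones(len(q))]; k=np.linalg.lstsq(A,q[:,2],rcond=None)[0]
print('tray',m.sum(),q.mean(0),'tilt deg',np.degrees(np.arctan(k[:2])),cv2.minAreaRect(q[:,:2].astype(np.float32)))
e=np.array([528.7,-194.5])
m=ok&(np.hypot(P[...,0]-e[0],P[...,1]-e[1])<25)&(P[...,2]>127)&(P[...,2]<150)
print('ball',m.sum(),P[m].mean(0) if m.any() else '',P[m][:,2].max() if m.any() else '')
m=ok&(C[...,0]-C[...,2]>50)&(P[...,2]>110)&(P[...,2]<140); print('disc',m.sum(),P[m].mean(0))
m=ok&(P[...,2]>57)&(P[...,2]<67)&(np.hypot(P[...,0]-641,P[...,1]-167)<30); print('knob',cv2.minAreaRect(P[m][:,:2].astype(np.float32))[0])
E
```

```text
t 16.02 pos [ 512.6 -236.6  172.6] ang -21.34 down [-0.001  0.003 -1.   ] w 11.5 F [ 0.3  0.7 -2.7]
shift m [-0.      0.0006 -0.0001] turn -0.34
tray 1260 [ 524.79306643 -225.48465916  120.84478362] tilt deg [-1.19235583 -0.32734282] ((512.8692626953125, -236.67066955566406), (133.3122100830078, 77.5406494140625), 68.49268341064453)
ball 124 [ 529.7161646  -203.23109178  136.29229987] 148.82797141663707
disc 41 [ 501.68762374 -279.02825816  125.53783821]
knob (641.3672485351562, 166.72967529296875)
```

View pics/s4.png

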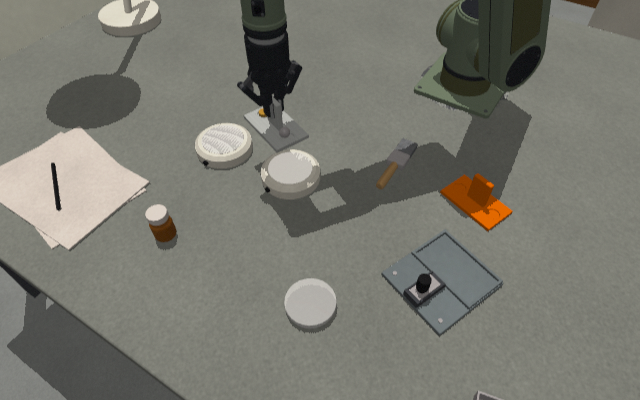

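The ball (283,131) and disc (263,112) are in their pockets. The tray is level, the lock is drawn, and the dish, jar and brush haven't moved. Handing in.

```bash
python3 -c "
from h import *
env.hand_in(); go(512.6,-236.5,172,-21)"
```

```text
the job is handed in; nothing more can be done
the job is handed in; nothing more can be done
```

I drew the lock back about 28 mm to its end stop and lifted the tray level by its handle. I carried it over the light plate farthest to the robot's left and handed in at about t = 16 s, still holding it.

What the last checks showed:
- **Position:** the ball's pocket, worked out from the measured tray outline, is about 1 mm from the plate's axis. From the arm's height, the ball should be roughly 100 mm above the plate's top.
- **Level and grip:** tray tilt measured about 1°. The handle is held at an 11.5 mm opening, with about 3 N of tray weight on the wrist.
- **Lock:** it reads about 29 mm drawn, judged by the knob's distance from where the handle stood.
- **Ball, disc and bystanders:** the last picture shows the ball and disc in their pockets. The dish, jar and brush look unmoved; I did not measure them again.

One reading disagreed: the direct depth estimate of the ball came out about 8 mm off in y. That mask probably picked up the handle or a finger as well (its highest points were well above the ball). I relied on the tray outline and the picture instead.

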